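Lift the lacquered finial out from under its dust cover with tongs

ROBOT

A 6-joint arm with a two-finger parallel gripper is mounted at the origin on the work surface. World frame = base frame: x ahead of the robot, y to its left, z up, the work surface at z = 0. Lengths are in mm, angles in degrees, forces in N, time in s.
With the tool pointing down it reaches from about 300 to 850 mm from the base axis. Payload 4.2 kg.
Tool frame: the origin (TCP) lies midway between the tips of the shut fingers; the grasp point (between the pads) lies 19 mm behind it; y points along the fingers, z is the direction in which the jaws open and shut, and the axes are right-handed (so a half turn about y gives the same grasp; the last joint's range is limited). The gripper opens to 91 mm and grips with 3 to 60 N. Pads are 32 mm wide; open, the fingers measure 118 mm over their backs; the gripper's body (76 mm by 178 mm) begins 60 mm behind the grasp point.
Start: joints at [-76.662, 18.312, 89.639, -0, 72.044, -1.146], TCP at [143.819, -556.74, 213.976] pointing down, gripper open.
Joint ranges: [-177.97, 177.97], [-48.28, 115.42], [12.27, 149.76], [-77.06, 257.06], [2.81, 150.46], [-146.56, 146.56]. Speed limits (degrees/s): [147.25, 147.25, 180, 180, 180, 180].

INTERFACE

Orientations are given as [roll, pitch, yaw] about the fixed x, y, z axes, in that order (R = Rz(yaw) Ry(pitch) Rx(roll)).
In Python, from workcell import env gives the robot as it stands.
- The arm moves only by the shell command python3 -m handwheel 'ROWS' [FORCE]. ROWS is JSON, a list of rows, each a list of 3 entries, a list of its own where there are three numbers: the opening, from 0 (shut) to 1 (fully open), then the shift along the tool's x, y, z in mm, then the turn, a rotation vector about the tool's x, y, z in degrees. A call has exactly 10 rows; each row shifts and turns the commanded pose from where the row before left it, along the tool's axes as they then stand; what a row does not reach is not made up. A row lasts 1/12 s, in which the tool goes at most 41.7 mm and 7.16 degrees, less where a joint would pass 70% of its speed; a pose out of reach is approached as far as the arm can. A call is refused whole if a number of a shift passes 41.7 or a number of a turn 7.16, either way. A call with a gripper value outside its range is refused whole. The fingers move at their own pace and stop on an object; FORCE is the grip in N (left out, the last holds). Time passes only in rows, so rows that do not move let the fingers close, or fill a call up. It gives the time, the measured TCP pose, the force and the opening at its end, in the units of the state.
- env.state(): the state, without advancing time (a new reading comes with each control period).
- env.grab_frame(name): name is "scene" or "side" or "wrist"; returns the picture (384x512x3 uint8, red, green, blue); there is no depth.
- env.camera_info(name): a dict with "fx", "fy", "cx", "cy" (pixels), "k1" (the pictures are not rectified: a ray, as slopes to the right and down, at radius r is drawn at 1 + k1 r^2 times it, then the intrinsics apply), "camera_from_world" (4x4, takes a point from world to camera coordinates); the wrist camera has in their place "mount" (4x4, takes a point from camera to tool coordinates, whose origin is the TCP and whose axes are the tool frame's). Camera axes: x right, y down, z forward; pixel columns grow to the right and rows downward; lengths in mm; the calibration is good to about 2 mm. A picture is of the moment at which its call begins: read the wrist's pose just before it. camera_info takes no time and is no camera call.
- env.job_done(): hands the job in, once; it reports no verdict.
Trained networks look in the newest picture that a camera, given by its name, has taken for a name from the list of things; names that differ only in an ending like _2 or _b are one class to them, and where a whole thing is asked for, a point or a joint stands for the part that bears it (a point fixed in the world has none). Each returns a list of dicts, best first, with "p" (0 to 1); they miss things now and then, are a little off and sometimes report something else, mostly with a low value. They report only what shows in the picture. A call takes as long as a camera call.
- env.masks_of(camera, label): "region" (384x512 bool, what is visible of it) and "location" ([column, row] in pixels, amid what is visible of it).
The state is a dict: "time_s": time; "qpos": joint angles; "qvel": joint speeds; "effort": joint torques, N m; "ee_pos": TCP position; "ee_rot": TCP orientation; "force": force on the tool from outside, world axes, zero at the start; "torque": the same for the moment, N m; "gripper_width": finger opening in mm.
Only numpy, scipy, OpenCV 4.12 (cv2) and the standard library are available. Lean on these libraries where they do the work, as an engineer would, in place of code of your own. Each camera call takes 0.05 s, during which the arm holds its last target.

TASK

First raise the pink dust cover of the drying stand by its bar handle to about 75 degrees, a little short of upright, and let go of it there; its stiff hinge holds it. Then pick up the spring tongs, close their jaws on the freshly lacquered red finial (the gripper itself must not touch the finial, and do not knock it over) and lift it upright about 10 cm above its stand, finishing while you still hold it up in the squeezed tongs. Leave the jar, the brush and the sanding block where they are.

Things in the scene. Friction and masses are not known exactly. Their poses are not given: they have to be found in the camera images.
- case: fixed drying stand: white plate 170 x 170 mm, 30 mm thick, under a pink see-through dust cover 150 x 150 mm, 90 mm tall, 3 mm walls. Origin: centre of the plate's underside on the surface, z up. The cover hinges along the plate's +y side (hinge line along the case's x, 75 mm from the centre); its bar handle is on the -y side.
- cover (a joint): opening angle of the dust cover in rad: 0 closed, 1.31 is 75 degrees, 1.57 upright, stop at 1.9. Starts closed or a little ajar. The cover weighs 220 g; its hinge is stiff (0.5 N m friction, about 4 N at the handle to raise it) and stays where it is left.
- cover_handle (a point): middle of the cover's handle: white round bar 10 mm thick along the case's x, 70 mm free length between two end posts, its centre line 45 mm out from the cover's -y wall, 20 mm below the cover's top. Can be pinched from above and turns between the fingers as the cover swings. Cover closed: 195 mm to -y and 70 mm above the hinge line.
- cover_hinge (a point): middle of the hinge line of the cover, on the top of the plate (30 mm above the surface) at its +y side. The cover turns about the case's x axis; the handle rises and swings towards +y.
- finial: turned wooden finial, dark red, standing loose on the plate under the cover, 76 mm tall, about 55 g: foot 40 mm across, 8 mm high; straight neck 22 mm across from 11 to 43 mm above its underside; bulb 36 mm across at 58 mm height. Origin: centre of its underside; z up along its axis. Take it by the neck.
- tongs: spring tongs lying on their side, 28 mm high, 265 mm long, about 125 g, balanced at the pads: dark end block, two steel arms, black grip pads, yellow jaws. Origin: underside, midway between the pads; x points along the tongs to the jaws, z up. Pivots 100 mm to -x; the arms are linked and close evenly, the jaws 2.25 times as far as the pads.
- tongs_pads (a point): middle between the black grip pads, 14 mm above the tongs' underside. Pads 28 mm high, flat over 42 mm between low end ribs; grip across them: 60 mm over their outsides when open, 40 mm with the jaws closed on a 22 mm neck. The spring yields from 6 N (10 N at the neck): with the pads held 55 to 58 mm apart the tongs can be carried open; 30 N holds the finial safely.
- tongs_jaws (a point): middle between the two jaws, 125 mm along the tongs' x from the tongs' origin and 14 mm above the tongs' underside. The jaws are 18 mm high, 35 mm long, with a shallow V inside that centres on a round neck; open, they stand about 58 mm apart at their edges.
- jar: bystander: amber glass jar with white lid, 64 mm across, 85 mm tall; origin under its centre
- sander: bystander: cork sanding block 100 x 60 x 32 mm; origin under its centre
- brush: bystander: paint brush lying flat with a light wooden handle; origin under its middle

How it is judged (in metres and radians):
On the way, in this order (a step that is already met when the one before it is completed fails the run):
1. the cover stands at 75 degrees, give or take 12, at rest and let go (value of joint cover between 1.1 and 1.52 rad and velocity of joint cover between -0.05 and 0.05 rad/s and contact force between the fingers and case below 0.1 N), for 0.2 s.
2. the tongs, held in the gripper, are closed on the finial (contact force between the fingers and tongs above 2 N and contact force between tongs and finial above 1 N), for 0.2 s.
3. the finial is lifted clear of the stand in the tongs (height (world z) of finial above 0.05 m and contact force between finial and case below 0.05 N and contact force between tongs and finial above 1 N), for 0.2 s.
At the end, for the whole second after the job is handed in: The finial hangs still and upright (within 25 degrees) in the squeezed tongs held by the gripper, its underside at least 60 mm above the plate (90 mm above the surface), touched by nothing but the tongs; the tongs do not rest on the stand; the cover stands between 63 and 87 degrees (all of step 2 and height (world z) of finial above 0.09 m and angle between finial's own z axis and vertical below 0.45 rad and contact force between each of finial, tongs and case below 0.05 N and contact force between each of the arm, the fingers and finial below 0.05 N and linear speed of finial below 0.05 m/s and value of joint cover between 1.1 and 1.52 rad); the arm keeps its last pose, push and grip.
It fails at once if the robot itself touches the finial (contact force between any of the fingers, the arm and finial above 0.3 N).
It fails at once if the finial is knocked over (angle between finial's own z axis and vertical above 0.8 rad).
It fails at once if a bystander is moved by more than 30 mm (distance of any of jar, sander, brush from where it was at the start of the episode above 0.03 m).
It also fails if it takes over 61 s, if anything falls off the work surface, if the arm or the gripper's body presses on something with over 40 N, if the wrist force passes 120 N, or if a joint passes its speed limit or range.

## Working session

There is one attempt and no reset: what is moved stays moved. The work goes in short steps, Python scripts to look and compute and a shell command to move; the robot and the scene stay as the last step left them, time stands still between calls to the robot, and variables do not carry over. Pictures are saved under pics/ and viewed, and the job is handed in when it is done.

```bash
ls; mkdir -p pics
python3 - <<'E'
from workcell import env
import cv2
s=env.state();print({k:s[k] for k in("time_s","ee_pos","ee_rot","gripper_width","force")})
for n in("scene","side","wrist"):
    im=env.grab_frame(n);cv2.imwrite(f"pics/a_{n}.png",im[:,:,::-1])
    print(n,env.camera_info(n))
E
```

```text
pics
{'time_s': 0.0, 'ee_pos': array([ 143.69237959, -556.26043358,  213.13820206]), 'ee_rot': array([-9.00983190e+01,  1.36115362e-03, -1.65517169e+02]), 'gripper_width': 91.4285729661826, 'force': array([0.91430737, 1.1839933 , 0.0590298 ])}
scene {'fx': 496.84035724606144, 'fy': 496.84035724606144, 'cx': 255.94898513965842, 'cy': 186.94996522732797, 'k1': -0.02475037638457366, 'camera_from_world': array([[ 2.11129220e-02,  9.99776971e-01, -5.03667065e-04,
         1.74873054e+01],
       [ 6.34001490e-01, -1.37781369e-02, -7.73209075e-01,
        -2.82522418e+02],
       [-7.73043566e-01,  1.60053772e-02, -6.34150985e-01,
         2.21504189e+03],
       [ 0.00000000e+00,  0.00000000e+00,  0.00000000e+00,
         1.00000000e+00]])}
side {'fx': 487.4072178417746, 'fy': 487.4072178417746, 'cx': 262.8701754225054, 'cy': 190.28801823491744, 'k1': -0.19000604981165567, 'camera_from_world': array([[-9.74629667e-01, -2.23385481e-01, -1.39977910e-02,
         5.48838698e+02],
       [-1.48726572e-01,  6.93091304e-01, -7.05340238e-01,
         1.61143690e+02],
       [ 1.67264516e-01, -6.85363678e-01, -7.08730703e-01,
         1.46678667e+03],
       [ 0.00000000e+00,  0.00000000e+00,  0.00000000e+00,
         1.00000000e+00]])}
wrist {'fx': 331.0655595043646, 'fy': 331.0655595043646, 'cx': 255.97278967816052, 'cy': 194.91966993574496, 'k1': -0.06079905515418203, 'mount': array([[-7.64424107e-04,  9.69037689e-01,  2.46911672e-01,
        -6.92347421e+01],
       [-3.43224458e-04, -2.46911984e-01,  9.69037850e-01,
        -1.70573275e+02],
       [ 9.99999649e-01,  6.56009768e-04,  5.21342908e-04,
         3.50119149e-01],
       [ 0.00000000e+00,  0.00000000e+00,  0.00000000e+00,
         1.00000000e+00]])}
```

View pics/a_scene.png

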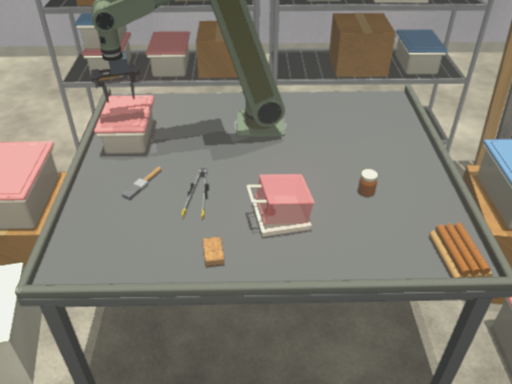

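View pics/a_side.png

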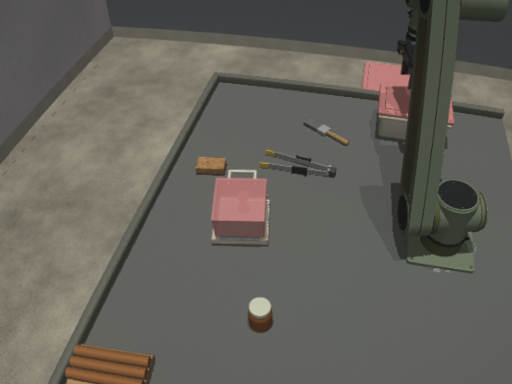

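View pics/a_wrist.png

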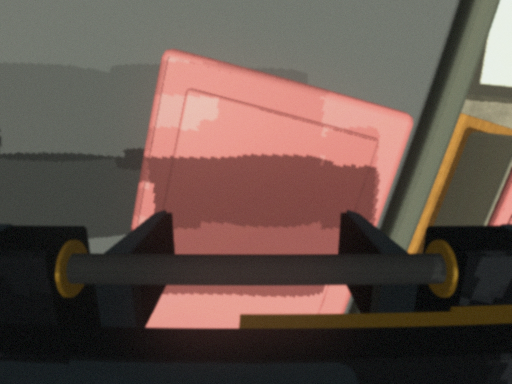

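```bash
cat > h.py <<'E'
from workcell import env
import numpy as np, cv2
from scipy.spatial.transform import Rotation as R
def Tw(s=None):
    s=s or env.state();T=np.eye(4);T[:3,:3]=R.from_euler('xyz',s['ee_rot'],degrees=True).as_matrix();T[:3,3]=s['ee_pos'];return T
def cam(n,s=None):
    i=env.camera_info(n)
    M=i['camera_from_world'] if n!='wrist' else np.linalg.inv(Tw(s)@i['mount'])
    return i,M
def proj(n,P,c=None):
    i,M=c or cam(n);p=np.atleast_2d(P)@M[:3,:3].T+M[:3,3];u=p[:,:2]/p[:,2:]
    u=u*(1+i['k1']*(u**2).sum(1,keepdims=True));return u*[i['fx'],i['fy']]+[i['cx'],i['cy']]
def ray(n,uv,c=None):
    i,M=c or cam(n);d=(np.array(uv,float)-[i['cx'],i['cy']])/[i['fx'],i['fy']];u=d.copy()
    for _ in range(20):u=d/(1+i['k1']*(u@u))
    Rt=M[:3,:3].T;return -Rt@M[:3,3],Rt@np.array([u[0],u[1],1])
def onplane(n,uv,z,c=None):
    o,d=ray(n,uv,c);return o+d*(z-o[2])/d[2]
def tri(obs):
    A=np.zeros((3,3));b=np.zeros(3)
    for o,d in obs:
        d=d/np.linalg.norm(d);Q=np.eye(3)-np.outer(d,d);A+=Q;b+=Q@o
    return np.linalg.solve(A,b)
def S():
    s=env.state();print('t',round(s['time_s'],2),'pos',np.round(s['ee_pos'],1),'rot',np.round(s['ee_rot'],1),'w',round(s['gripper_width'],1),'F',np.round(s['force'],1),'q',np.round(s['qpos'],1));return s
E
python3 - <<'E'
from h import *
np.set_printoptions(suppress=True,precision=1)
print(Tw()[:3,:3])
im={n:env.grab_frame(n) for n in('scene','side')}
for l in("case","cover","cover_handle","cover_hinge","finial","tongs","tongs_pads","tongs_jaws","jar","sander","brush"):
  for n in im:
    r=env.masks_of(n,l)
    if r:
        for q in r[:2]:
            v,u=np.nonzero(q['region']);print(l,n,round(q['p'],2),q['location'],len(u),(u.min(),u.max(),v.min(),v.max()),onplane(n,q['location'],15))
    else: print(l,n,None)
for n,(a,b,c,d) in dict(scene=(165,160,160,120),side=(190,120,170,130)).items():
    cv2.imwrite(f'pics/b_{n}.png',cv2.resize(im[n][b:b+d,a:a+c,::-1],None,fx=4.5,fy=4.5,interpolation=cv2.INTER_CUBIC))
E
```

```text
[[-1.  -0.   0.3]
 [-0.3  0.  -1. ]
 [-0.  -1.  -0. ]]
case scene 0.8 [280.2, 202.1] 3225 (np.int64(248), np.int64(312), np.int64(174), np.int64(236)) [550.8  57.8  15. ]
case side 0.66 [242.2, 209.0] 3848 (np.int64(212), np.int64(269), np.int64(170), np.int64(246)) [629.8   4.3  15. ]
cover scene 0.62 [284.1, 197.1] 2566 (np.int64(246), np.int64(312), np.int64(174), np.int64(223)) [523.6  73.6  15. ]
cover side 0.78 [242.6, 206.3] 3197 (np.int64(212), np.int64(266), np.int64(170), np.int64(237)) [631.5  -7.4  15. ]
cover_handle scene 0.63 [281.4, 203.4] 2641 (np.int64(246), np.int64(313), np.int64(173), np.int64(224)) [558.   61.7  15. ]
cover_handle side 0.75 [237.7, 205.4] 3168 (np.int64(212), np.int64(266), np.int64(170), np.int64(237)) [648.   -7.9  15. ]
cover_hinge scene 0.93 [281.4, 197.1] 2577 (np.int64(246), np.int64(313), np.int64(174), np.int64(223)) [523.4  63.8  15. ]
cover_hinge side 0.84 [237.7, 206.2] 3103 (np.int64(212), np.int64(265), np.int64(170), np.int64(237)) [647.1  -4.5  15. ]
finial scene None
finial side None
tongs scene 0.53 [197.0, 185.9] 329 (np.int64(1
[... 1297 characters left out ...]
ene 0.82 [212.3, 250.3] 589 (np.int64(202), np.int64(224), np.int64(236), np.int64(266)) [ 781.8 -174.5   15. ]
sander side 0.83 [210.5, 170.1] 501 (np.int64(196), np.int64(225), np.int64(157), np.int64(175)) [ 784.2 -150.2   15. ]
brush scene 0.9 [141.7, 182.1] 345 (np.int64(123), np.int64(160), np.int64(167), np.int64(197)) [ 425.2 -457.    15. ]
brush scene 0.63 [368.0, 182.4] 441 (np.int64(358), np.int64(376), np.int64(169), np.int64(196)) [445.5 394.9  15. ]
brush side 0.66 [236.7, 207.4] 3204 (np.int64(212), np.int64(265), np.int64(170), np.int64(237)) [648.8   1.3  15. ]
brush side 0.65 [325.2, 129.6] 354 (np.int64(307), np.int64(348), np.int64(119), np.int64(144)) [ 425. -459.   15.]
```

View pics/b_scene.png

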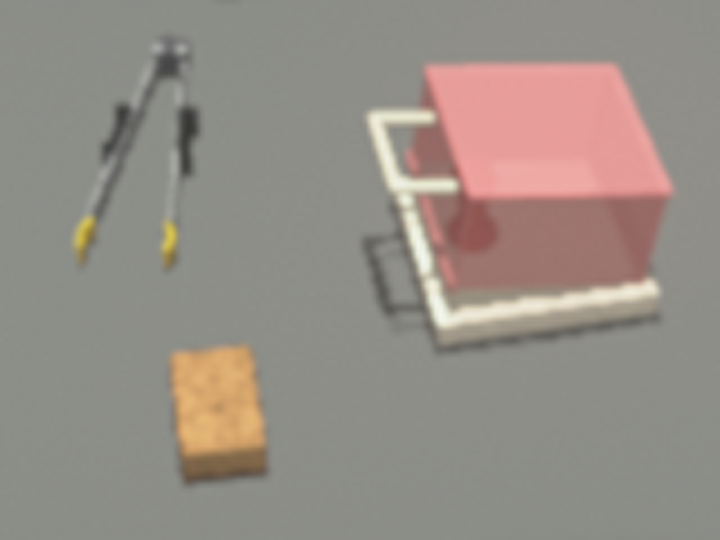

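View pics/b_side.png

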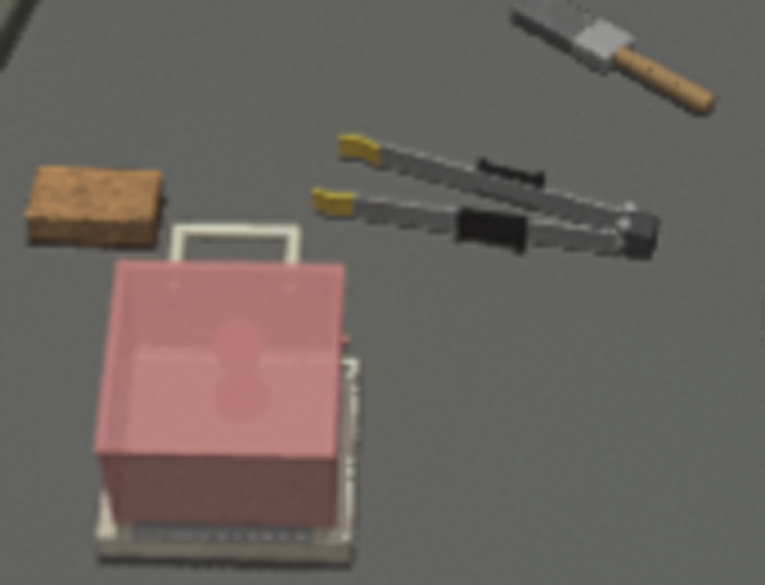

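Run:
```python
from h import *
from scipy.optimize import least_squares
np.set_printoptions(suppress=True,precision=1)
off={'scene':(165,160),'side':(190,120)}
C={n:cam(n) for n in off}
px=lambda n,p:np.array(p)/4.5+off[n]
# kind: P plate, C cover
obs=[('side','C',(75,-75,120),(118,262)),('side','C',(-75,-75,120),(345,262)),('side','C',(-75,75,120),(340,457)),('side','C',(75,75,120),(97,453)),
('scene','C',(-75,-75,120),(427,65)),('scene','C',(-75,75,120),(617,65)),('scene','C',(75,75,120),(670,193)),('scene','C',(75,-75,120),(470,195)),
('scene','C',(-40,-125,100),(368,113)),('scene','C',(40,-125,100),(392,190)),('side','C',(40,-125,105),(174,226)),('side','C',(-40,-125,105),(299,226)),
('side','P',(85,85,30),(98,545)),('side','P',(-85,85,30),(352,545)),('scene','P',(85,-85,30),(440,325)),('scene','P',(85,85,30),(657,288))]
def cover(P,a):
    P=np.array(P,float);y,z=P[1]-75,P[2]-30  # opening: handle rises: rotate about x by -a
    c,s=np.cos(a),np.sin(a);return np.array([P[0],75+y*c+z*s,30-y*s+z*c])
def W(P,q):
    c,s=np.cos(q[2]),np.sin(q[2]);return np.array([q[0]+c*P[0]-s*P[1],q[1]+s*P[0]+c*P[1],P[2]])
def res(q):
    r=[]
    for n,k,P,p in obs:
        P=cover(P,q[3]) if k=='C' else np.array(P,float)
        r.append(proj(n,W(P,q),C[n])[0]-px(n,p))
    return np.array(r)
f=least_squares(lambda q:res(q).ravel(),[600,50,0,0],loss='soft_l1',x_scale=[10,10,.1,.1]);q=f.x
print('case',q[:2],np.degrees(q[2:]));print(res(q))
print('handle',W(cover((0,-120,100),q[3]),q),'hinge',W((0,75,30),q))
fo=[ray('side',px('side',(242,400)),C['side']),ray('scene',px('scene',(475,242)),C['scene'])]
print('finial foot tri',tri(fo),onplane('side',px('side',(242,400)),36),onplane('scene',px('scene',(475,242)),36))
fo=[ray('side',px('side',(238,345)),C['side'])]
print('bulb',onplane('side',px('side',(238,345)),30+58))
J=[];
for a,b in(((84,240),(360,150)),((169,243),(334,202)),((170,57),(640,235)),((117,130),(512,172)),((189,140),(492,228))):
    ra,rb=ray('scene',px('scene',a),C['scene']),ray('side',px('side',b),C['side'])
    t=tri([ra,rb]);J.append(t);print(t,onplane('scene',px('scene',a),14),onplane('side',px('side',b),14))
m=(J[0]+J[1])/2;d=m-J[2];print(m,'len',np.hypot(*d[:2]),'yaw',np.degrees(np.arctan2(d[1],d[0])),'pads',(J[3]+J[4])/2)
```

```text
case [616.4  57.3] [10.8  8.7]
[[ 0.7  0.8]
 [-0.3  1.5]
 [-0.8  0.2]
 [ 0.6  0.1]
 [ 0.1  0.6]
 [-0.7  0.3]
 [ 0.3 -0.5]
 [ 0.6  0. ]
 [ 0.2  1. ]
 [-0.4 -0.8]
 [ 1.3 -0.9]
 [-0.8 -0.5]
 [-0.1 -1.8]
 [ 0.2 -0.5]
 [-0.1 -0.4]
 [ 1.   0.4]]
handle [636.4 -48.  128.7] hinge [602.4 131.   30. ]
finial foot tri [622.6  17.6  27.7] [619.3  21.3  36. ] [634.9  19.2  36. ]
bulb [620.6  18.5  88. ]
[ 601.2 -282.9   12.8] [ 602. -283.   14.] [ 601.  -280.9   14. ]
[ 607.5 -216.4   14.2] [ 606.9 -216.7   14. ] [ 607.6 -216.3   14. ]
[ 369.7 -230.4   12.9] [ 370.8 -230.5   14. ] [ 369.7 -228.9   14. ]
[ 477.2 -267.6   23.1] [ 468.2 -268.1   14. ] [ 477.9 -280.2   14. ]
[ 482.6 -208.9   15.7] [ 482.4 -208.    14. ] [ 482.3 -212.7   14. ]
[ 604.3 -249.7   13.5] len 235.42927516023573 yaw -4.688160478868983 pads [ 479.9 -238.3   19.4]
```

```bash
cat >> h.py <<'E'
def plan(target,dyaw=0,n=10,s=None):
    """shift in tool axes (after turning dyaw deg about world z => tool y by -dyaw)"""
    s=s or env.state();T=Tw(s);Rn=T[:3,:3]@R.from_rotvec([0,-dyaw,0],degrees=True).as_matrix()
    d=np.array(target)-T[:3,3]
    print('tool shift total',np.round(Rn.T@d,1),'per row(%d)'%n,np.round(Rn.T@d/n,2),'x yaw now',np.round(np.degrees(np.arctan2(T[1,0],T[0,0])),2))
E
python3 - <<'E'
from h import *
plan((636,-48,195),-3.7,28)
E
```

```text
tool shift total [-578.7   19.  -407.7] per row(28) [-20.67   0.68 -14.56] x yaw now -165.52
```

```bash
python3 -m handwheel '[[0.5,[0,0,0],[0,3.7,0]],[0.5,[-12,0,-8],[0,0,0]],[0.5,[-21,0,-15],[0,0,0]],[0.5,[-23,0,-16],[0,0,0]],[0.5,[-23,0,-16],[0,0,0]],[0.5,[-23,0,-16],[0,0,0]],[0.5,[-23,0,-16],[0,0,0]],[0.5,[-23,0,-16],[0,0,0]],[0.5,[-23,0,-16],[0,0,0]],[0.5,[-23,0,-16],[0,0,0]]]' 25
python3 -m handwheel '[[0.5,[-25,0,-18],[0,0,0]],[0.5,[-25,0,-18],[0,0,0]],[0.5,[-25,0,-18],[0,0,0]],[0.5,[-25,0,-18],[0,0,0]],[0.5,[-25,0,-18],[0,0,0]],[0.5,[-25,0,-18],[0,0,0]],[0.5,[-25,0,-18],[0,0,0]],[0.5,[-25,0,-18],[0,0,0]],[0.5,[-25,0,-18],[0,0,0]],[0.5,[-25,0,-18],[0,0,0]]]'
python3 - <<'E'
from h import *
S();plan((636,-48,195),0,8)
E
```

```text
time_s: 2.18
ee_pos: [310.2, -385.7, 214.1]
ee_rot: [-90.0, 0.0, -169.1]
force: [0.5, 0.0, -0.1]
gripper_width: 45.4
time_s: 3.02
ee_pos: [521.6, -161.8, 214.1]
ee_rot: [-90.0, 0.0, -169.1]
force: [-0.1, -1.6, -0.5]
gripper_width: 45.6
t 3.02 pos [ 521.6 -161.8  214.1] rot [ -90.     0.  -169.1] w 45.6 F [-0.1 -1.6 -0.5] q [-18.5  15.7  93.4   0.   70.9  60.6]
tool shift total [-133.8   19.1  -90.1] per row(8) [-16.73   2.39 -11.27] x yaw now -169.09
```

```bash
python3 -m handwheel '[[0.5,[-22,2,-15],[0,0,0]],[0.5,[-22,2,-15],[0,0,0]],[0.5,[-22,2,-15],[0,0,0]],[0.5,[-22,3,-15],[0,0,0]],[0.5,[-18,3,-12],[0,0,0]],[0.5,[-12,3,-8],[0,0,0]],[0.5,[-10,2,-6],[0,0,0]],[0.5,[-5,2,-4],[0,0,0]],[0.5,[0,0,0],[0,0,0]],[0.5,[0,0,0],[0,0,0]]]'
python3 - <<'E'
from h import *
s=S();im=env.grab_frame('wrist')
c=cam('wrist',s)
P=[(636.4+t*.982,-48+t*.187,128.7) for t in(-35,0,35)]+[(621,19,88)]
im=im[:,:,::-1].copy()
pp=proj('wrist',P,c);print(pp)
cv2.imwrite('pics/c_w.png',im)
E
```

```text
time_s: 3.85
ee_pos: [634.3, -51.2, 194.8]
ee_rot: [-90.0, -0.1, -169.2]
force: [0.6, -1.0, 1.0]
gripper_width: 45.7
t 3.85 pos [634.3 -51.2 194.8] rot [-9.000e+01 -1.000e-01 -1.692e+02] w 45.7 F [ 0.6 -1.   1. ] q [-5.6 24.6 82.8 -0.  72.7 73.6]
[[251.64231449 246.76233447]
 [251.52678766 203.01553048]
 [251.41327339 156.01924042]
 [172.86727664 193.05619773]]
```

View pics/c_w.png

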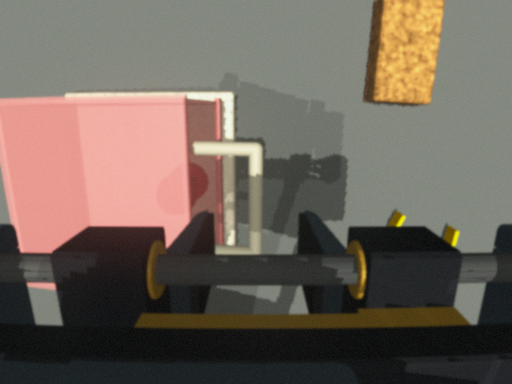

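```bash
python3 -m handwheel '[[0.5,[-2,10,0],[0,0,0]],[0.5,[-2,14,0],[0,0,0]],[0.5,[-2,15,0],[0,0,0]],[0.5,[0,15,0],[0,0,0]],[0.5,[0,14,0],[0,0,0]],[0.5,[0,11,0],[0,0,0]],[0.5,[0,6,0],[0,0,0]],[0.5,[0,0,0],[0,0,0]],[0.1,[0,0,0],[0,0,0]],[0.1,[0,0,0],[0,0,0]]]' 25
python3 -m handwheel '[[0,[0,0,0],[0,0,0]],[0,[0,0,0],[0,0,0]],[0,[0,0,0],[0,0,0]],[0,[0,0,0],[0,0,0]],[0,[0,0,0],[0,0,0]],[0,[0,0,0],[0,0,0]],[0,[0,0,0],[0,0,0]],[0,[0,0,0],[0,0,0]],[0,[0,0,0],[0,0,0]],[0,[0,0,0],[0,0,0]]]' 25
python3 - <<'E'
from h import *
s=S();im=env.grab_frame('side')
cv2.imwrite('pics/d.png',cv2.resize(im[120:270,160:330,::-1],None,fx=4,fy=4))
E
```

```text
time_s: 4.73
ee_pos: [641.3, -50.0, 110.8]
ee_rot: [-90.0, 0.1, -169.2]
force: [-0.2, -0.6, 0.4]
gripper_width: 35.3
time_s: 5.57
ee_pos: [640.9, -49.6, 110.0]
ee_rot: [-90.0, 0.0, -169.2]
force: [0.7, 2.5, 0.8]
gripper_width: 9.1
t 5.57 pos [640.9 -49.6 110. ] rot [ -90.     0.  -169.2] w 9.1 F [0.7 2.5 0.8] q [-5.5 28.7 88.7  0.  62.6 73.8]
```

View pics/d.png

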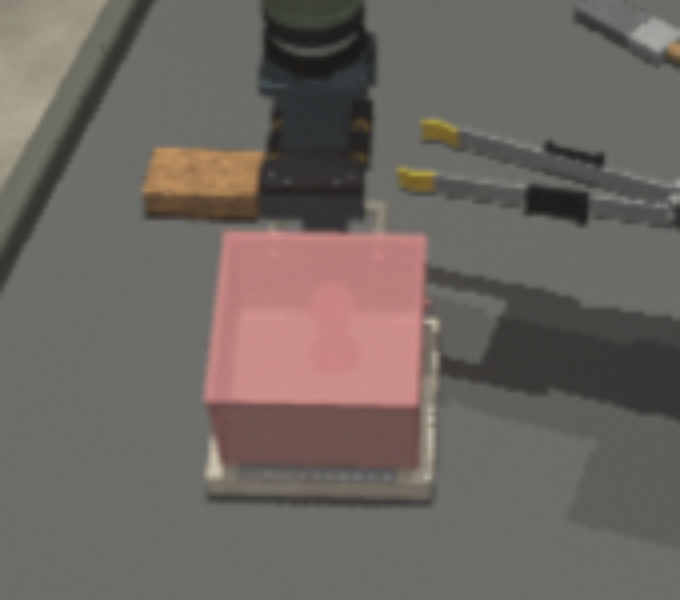

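Run:
```python
import numpy as np
f=np.radians(np.linspace(28.4,95.2,31));y=-207*np.cos(f);v=207*np.sin(f)
# tool y=-v, tool z=-y
a=np.c_[-v,-y];r=np.round((a-a[0])*2)/2
print(np.diff(r,axis=0).tolist())
```

```text
[[-7.0, -4.0], [-7.0, -4.0], [-6.5, -4.5], [-6.5, -5.0], [-6.5, -5.0], [-6.0, -5.0], [-6.0, -5.5], [-5.5, -6.0], [-5.5, -6.0], [-5.0, -6.0], [-5.0, -6.0], [-5.0, -6.5], [-4.5, -7.0], [-4.0, -7.0], [-4.0, -7.0], [-3.5, -7.0], [-3.5, -7.0], [-3.0, -7.5], [-3.0, -7.5], [-2.5, -8.0], [-2.0, -7.5], [-2.0, -8.0], [-1.5, -8.0], [-1.5, -7.5], [-1.0, -8.0], [-0.5, -8.0], [-0.5, -8.0], [0.0, -8.5], [0.0, -8.0], [1.0, -8.0]]
```

```bash
python3 -m handwheel '[[0,[0,-7,-4],[0,0,0]],[0,[0,-7,-4],[0,0,0]],[0,[0,-6.5,-4.5],[0,0,0]],[0,[0,-6.5,-5],[0,0,0]],[0,[0,-6.5,-5],[0,0,0]],[0,[0,-6,-5],[0,0,0]],[0,[0,-6,-5.5],[0,0,0]],[0,[0,-5.5,-6],[0,0,0]],[0,[0,-5.5,-6],[0,0,0]],[0,[0,-5,-6],[0,0,0]]]' 25
python3 -m handwheel '[[0,[0,-5,-6],[0,0,0]],[0,[0,-5,-6.5],[0,0,0]],[0,[0,-4.5,-7],[0,0,0]],[0,[0,-4,-7],[0,0,0]],[0,[0,-4,-7],[0,0,0]],[0,[0,-3.5,-7],[0,0,0]],[0,[0,-3.5,-7],[0,0,0]],[0,[0,-3,-7.5],[0,0,0]],[0,[0,-3,-7.5],[0,0,0]],[0,[0,-2.5,-8],[0,0,0]]]' 25
python3 - <<'E'
from h import *
s=S();im=env.grab_frame('side')
cv2.imwrite('pics/e.png',cv2.resize(im[120:270,160:330,::-1],None,fx=4,fy=4))
E
```

```text
time_s: 6.45
ee_pos: [631.7, -0.2, 172.9]
ee_rot: [-89.9, 0.1, -169.2]
force: [3.6, -3.8, -0.2]
gripper_width: 9.4
time_s: 7.28
ee_pos: [619.0, 68.6, 212.2]
ee_rot: [-89.8, 0.2, -169.2]
force: [3.5, -5.0, 6.4]
gripper_width: 9.2
t 7.28 pos [619.   68.6 212.2] rot [ -89.8    0.2 -169.2] w 9.2 F [ 3.5 -5.   6.4] q [ 5.4 22.6 83.4 -0.2 73.8 84.6]
```

View pics/e.png

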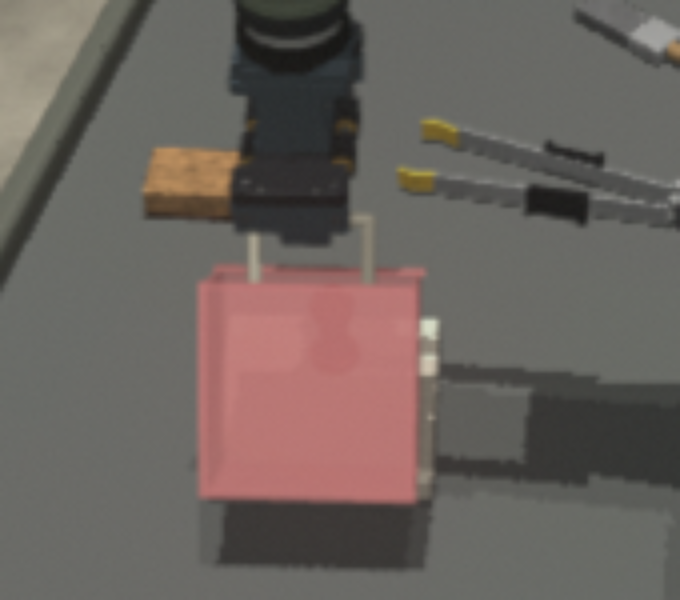

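```bash
python3 -m handwheel '[[0,[0,-2,-7.5],[0,0,0]],[0,[0,-2,-8],[0,0,0]],[0,[0,-1.5,-8],[0,0,0]],[0,[0,-1.5,-7.5],[0,0,0]],[0,[0,-1,-8],[0,0,0]],[0,[0,-0.5,-8],[0,0,0]],[0,[0,-0.5,-8],[0,0,0]],[0,[0,0,-8],[0,0,0]],[0,[0,0,-6],[0,0,0]],[0,[0,0.5,-4],[0,0,0]]]' 25
python3 - <<'E'
from h import *
s=S();im=env.grab_frame('side')
cv2.imwrite('pics/f.png',cv2.resize(im[120:270,160:330,::-1],None,fx=4,fy=4))
E
```

```text
time_s: 8.17
ee_pos: [605.4, 141.8, 219.9]
ee_rot: [-90.0, 0.2, -169.2]
force: [3.6, -2.0, 4.6]
gripper_width: 9.3
t 8.17 pos [605.4 141.8 219.9] rot [ -90.     0.2 -169.2] w 9.3 F [ 3.6 -2.   4.6] q [12.1 22.2 82.8 -0.  74.7 91.4]
```

View pics/f.png

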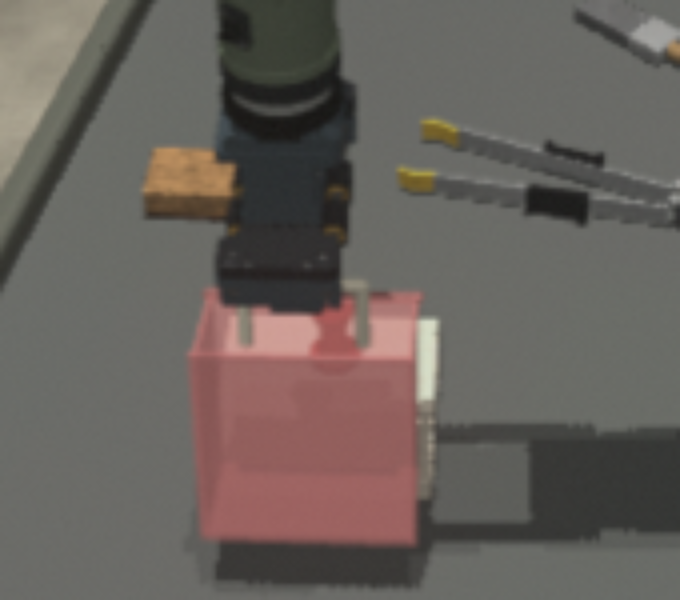

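```bash
python3 -m handwheel '[[0.35,[0,0,0],[0,0,0]],[0.35,[0,0,0],[0,0,0]],[0.35,[0,0,0],[0,0,0]],[0.35,[0,0,0],[0,0,0]],[0.35,[0,-8,0],[0,0,0]],[0.35,[0,-12,0],[0,0,0]],[0.35,[0,-12,0],[0,0,0]],[0.35,[0,-12,0],[0,0,0]],[0.35,[0,-12,0],[0,0,0]],[0.35,[0,-5,0],[0,0,0]]]' 25
python3 - <<'E'
from h import *
s=S()
for n in('side','scene'):
    im=env.grab_frame(n)
    cv2.imwrite(f'pics/g_{n}.png',cv2.resize((im[120:270,160:330] if n=='side' else im[130:250,170:340])[:,:,::-1],None,fx=4,fy=4))
plan((480,-239,150),-15.5,18)
E
```

```text
time_s: 9.05
ee_pos: [604.8, 141.3, 281.1]
ee_rot: [-90.0, 0.1, -169.2]
force: [-0.0, -0.3, 0.4]
gripper_width: 32.1
t 9.05 pos [604.8 141.3 281.1] rot [-9.000e+01  1.000e-01 -1.692e+02] w 32.1 F [-0.  -0.3  0.4] q [12.1 20.7 76.4  0.  82.7 91.3]
tool shift total [ 93.2 129.8 389.4] per row(18) [ 5.18  7.21 21.63] x yaw now -169.22
```

View pics/g_side.png

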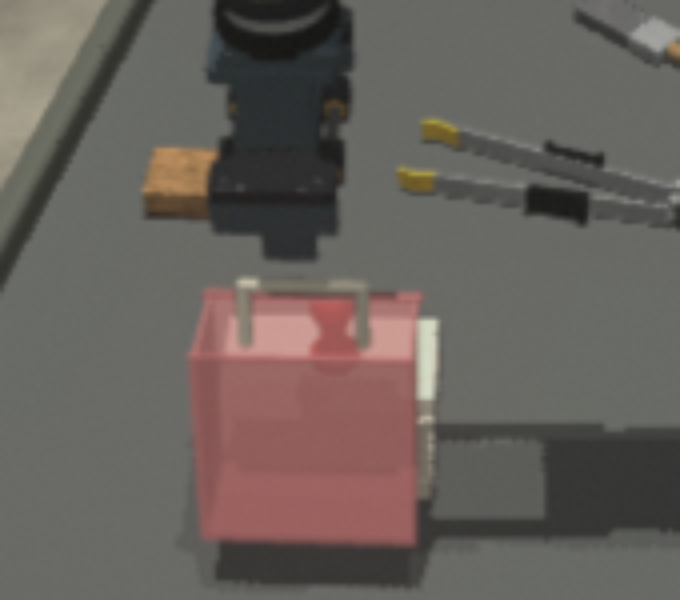

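View pics/g_scene.png

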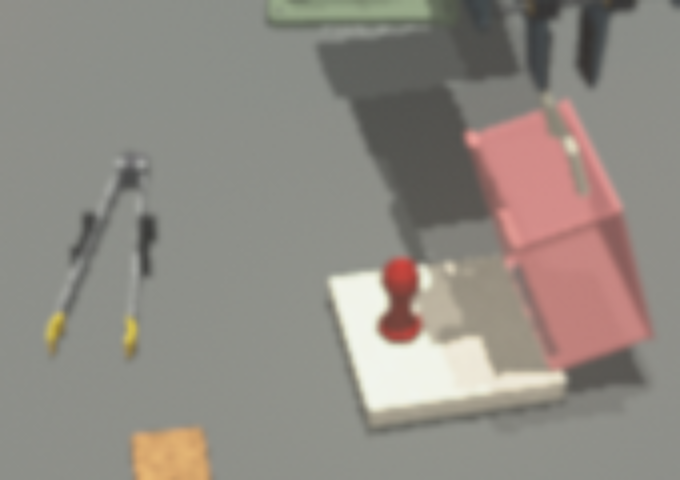

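```bash
python3 -m handwheel '[[0.6,[0,-2,0],[0,5,0]],[0.8,[0,0,0],[0,5.5,0]],[1,[0,0,0],[0,5,0]],[1,[4,0,16],[0,0,0]],[1,[6,0,25],[0,0,0]],[1,[7,0,30],[0,0,0]],[1,[7,0,30],[0,0,0]],[1,[7,10,30],[0,0,0]],[1,[7,10,30],[0,0,0]],[1,[7,10,30],[0,0,0]]]' 25
python3 -m handwheel '[[1,[7,10,30],[0,0,0]],[1,[7,15,30],[0,0,0]],[1,[7,15,30],[0,0,0]],[1,[7,15,30],[0,0,0]],[1,[7,15,28],[0,0,0]],[1,[6,15,22],[0,0,0]],[1,[5,10,15],[0,0,0]],[1,[4,5,8],[0,0,0]],[1,[0,0,0],[0,0,0]],[1,[0,0,0],[0,0,0]]]'
python3 - <<'E'
from h import *
s=S();im=env.grab_frame('wrist');cv2.imwrite('pics/i.png',im[:,:,::-1])
c=cam('wrist',s)
y=np.radians(-4.7);ex=np.array([np.cos(y),np.sin(y),0]);ey=np.array([-ex[1],ex[0],0]);o=np.array([480,-239,0])
print(proj('wrist',[o+[0,0,14],o+125*ex+[0,0,14],o+30*ey+[0,0,14],o-30*ey+[0,0,14]],c).round(1))
plan((480,-239,4),0)
E
```

```text
time_s: 9.98
ee_pos: [542.1, -47.3, 250.1]
ee_rot: [-90.0, -0.1, 175.4]
force: [-0.4, -0.1, 0.3]
gripper_width: 90.9
time_s: 10.82
ee_pos: [477.7, -233.6, 151.0]
ee_rot: [-90.0, -0.0, 175.3]
force: [0.1, 0.2, 1.6]
gripper_width: 91.1
t 10.82 pos [ 477.7 -233.6  151. ] rot [-90.   -0.  175.3] w 91.1 F [0.1 0.2 1.6] q [-27.3  17.3 100.8   0.   61.9  67.4]
[[261.  182.9]
 [261.5  42.3]
 [229.4 182.9]
 [292.6 182.9]]
tool shift total [ -2.  147.5   5.5] per row(10) [-0.2  14.75  0.55] x yaw now 175.31
```

View pics/i.png

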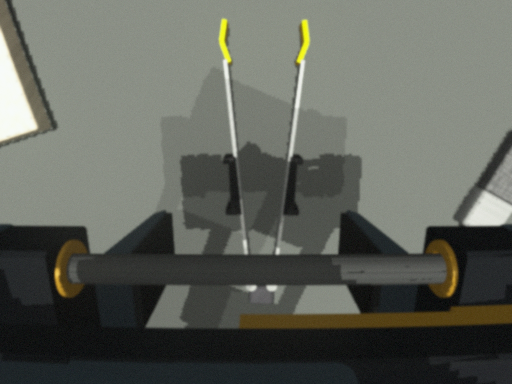

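```bash
python3 -m handwheel '[[1,[0,12,3],[0,0,0]],[1,[0,20,4],[0,0,0]],[1,[0,24,0],[0,0,0]],[1,[0,24,0],[0,0,0]],[1,[0,24,0],[0,0,0]],[1,[0,20,0],[0,0,0]],[1,[0,14,0],[0,0,0]],[1,[0,8,0],[0,0,0]],[1,[0,0,0],[0,0,0]],[1,[0,0,0],[0,0,0]]]' 20
python3 -m handwheel '[[0.75,[0,0,0],[0,0,0]],[0.65,[0,0,0],[0,0,0]],[0.62,[0,0,0],[0,0,0]],[0.62,[0,0,0],[0,0,0]],[0.62,[0,0,0],[0,0,0]],[0.62,[0,0,0],[0,0,0]],[0.62,[0,0,0],[0,0,0]],[0.62,[0,0,0],[0,0,0]],[0.62,[0,0,0],[0,0,0]],[0.62,[0,0,0],[0,0,0]]]' 20
python3 - <<'E'
from h import *
s=S();im=env.grab_frame('wrist');cv2.imwrite('pics/j.png',im[:,:,::-1])
E
```

```text
time_s: 11.7
ee_pos: [478.4, -240.3, 5.6]
ee_rot: [-90.0, 0.1, 175.4]
force: [0.1, -0.5, 0.3]
gripper_width: 91.1
time_s: 12.53
ee_pos: [477.9, -240.7, 5.4]
ee_rot: [-90.0, 0.0, 175.3]
force: [0.3, 1.6, 5.9]
gripper_width: 56.6
t 12.53 pos [ 477.9 -240.7    5.4] rot [-90.    0.  175.3] w 56.6 F [0.3 1.6 5.9] q [-28.   27.4 110.2   0.   42.4  66.7]
```

View pics/j.png

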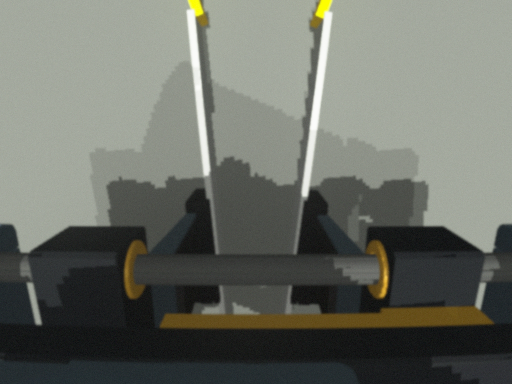

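```bash
python3 -m handwheel '[[0.62,[0,-4,0],[0,0,0]],[0.62,[0,-8,0],[0,0,0]],[0.62,[0,-12,0],[0,-2,0]],[0.62,[0,-12,0],[0,-5,0]],[0.62,[0,-12,0],[0,-6,0]],[0.62,[0,-12,0],[0,-6,0]],[0.62,[0,-12,0],[0,-6,0]],[0.62,[0,-12,0],[0,-6,0]],[0.62,[0,-12,0],[0,-6,0]],[0.62,[0,-12,0],[0,-6,0]]]' 20
python3 -m handwheel '[[0.62,[0,-12,0],[0,-6,0]],[0.62,[0,-12,0],[0,-6,0]],[0.62,[0,-10,0],[0,-6,0]],[0.62,[0,-6,0],[0,-6,0]],[0.62,[0,0,0],[0,-6,0]],[0.62,[0,0,0],[0,-6,0]],[0.62,[0,0,0],[0,-4,0]],[0.62,[0,0,0],[0,-1,0]],[0.62,[0,0,0],[0,0,0]],[0.62,[0,0,0],[0,0,0]]]' 20
python3 - <<'E'
from h import *
s=S();im=env.grab_frame('wrist');cv2.imwrite('pics/k.png',im[:,:,::-1])
for n in('side','scene'):
    im=env.grab_frame(n)
    cv2.imwrite(f'pics/k_{n}.png',cv2.resize((im[120:270,160:330] if n=='side' else im[130:250,170:340])[:,:,::-1],None,fx=4,fy=4,interpolation=cv2.INTER_CUBIC))
E
```

```text
time_s: 13.42
ee_pos: [477.1, -240.6, 113.7]
ee_rot: [-90.0, -0.0, -141.4]
force: [-0.8, -0.1, -2.2]
gripper_width: 56.6
time_s: 14.25
ee_pos: [477.3, -240.6, 152.9]
ee_rot: [-90.0, -0.0, -100.8]
force: [-0.5, -0.4, -1.6]
gripper_width: 56.6
t 14.25 pos [ 477.3 -240.6  152.9] rot [ -90.    -0.  -100.8] w 56.6 F [-0.5 -0.4 -1.6] q [-28.   17.4 100.3  -0.   62.3 -17.2]
```

View pics/k.png

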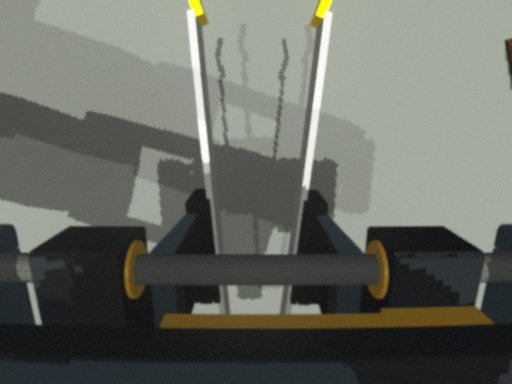

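View pics/k_scene.png

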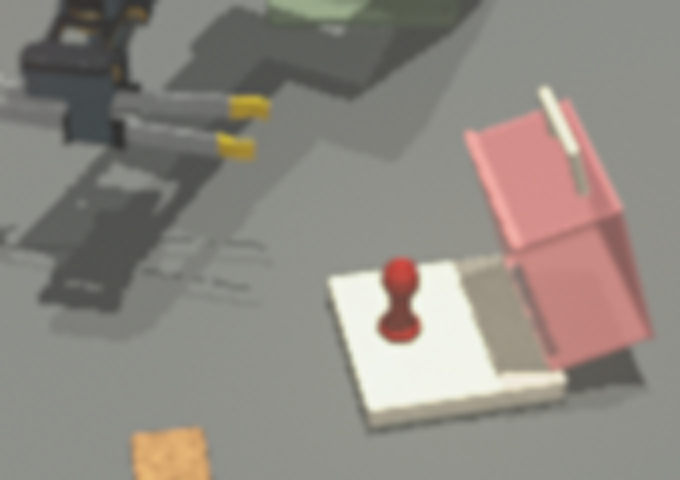

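View pics/k_side.png

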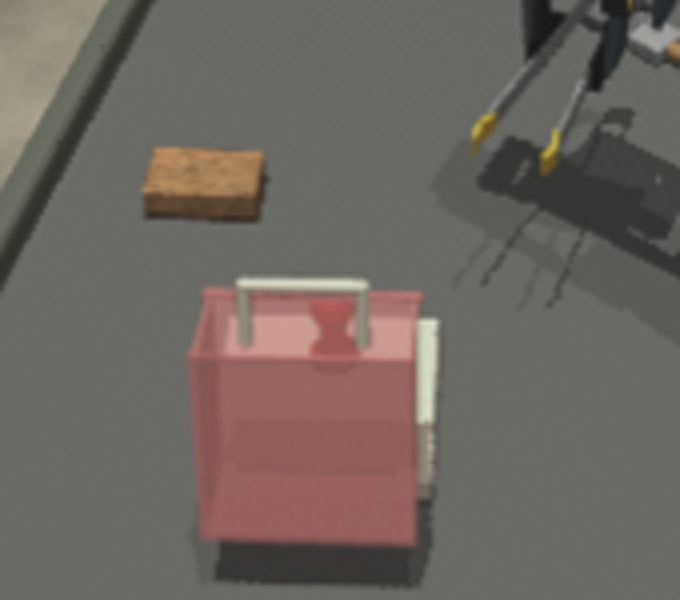

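Run:
```python
from h import *
np.set_printoptions(suppress=True,precision=1)
C={n:cam(n) for n in('scene','side')}
ps=lambda p:np.array(p)/4+[170,130]
pd=lambda p:np.array(p)/4+[160,120]
J=[tri([ray('scene',ps(a),C['scene']),ray('side',pd(b),C['side'])]) for a,b in(((250,107),(550,152)),((237,147),(484,132)))]
T=Tw();print(J,np.mean(J,0),'in tool',T[:3,:3].T@(np.mean(J,0)-T[:3,3]))
print('foot scene',onplane('scene',ps((400,328)),35,C['scene']),'side',onplane('side',pd((333,356)),35,C['side']))
print('bulb scene',onplane('scene',ps((400,273)),88,C['scene']),'side',onplane('side',pd((331,316)),88,C['side']))
print('bulb tri',tri([ray('scene',ps((400,273)),C['scene']),ray('side',pd((331,316)),C['side'])]))
im=env.grab_frame('scene');r=env.masks_of('scene','finial')
for q in r[:1]:
    v,u=np.nonzero(q['region']);print(q['p'],q['location'],u.min(),u.max(),v.min(),v.max())
    for a in range(v.min(),v.max()+1):print(a,u[v==a].mean().round(1),(v==a).sum(),end='; ')
```

```text
[array([ 475.6, -109.4,  163. ]), array([ 530.8, -120.6,  162.3])] [ 503.2 -115.   162.7] in tool [-128.2   -9.7    1.8]
foot scene [624.7  17.7  35. ] side [621.   21.3  35. ]
bulb scene [613.8  17.3  88. ] side [618.5  28.2  88. ]
bulb tri [617.3  20.7  86.3]
0.65 [269.1, 203.4] 264 275 194 215
194 269.0 3; 195 269.0 7; 196 269.5 8; 197 269.5 10; 198 269.5 10; 199 269.5 10; 200 269.5 10; 201 269.5 10; 202 269.5 10; 203 269.0 9; 204 269.5 8; 205 269.5 8; 206 269.0 9; 207 269.0 9; 208 269.5 10; 209 269.5 12; 210 269.5 12; 211 269.5 12; 212 269.5 12; 213 269.0 11; 214 269.0 9; 215 269.5 6;
```

Run:
```python
from h import *
np.set_printoptions(suppress=True,precision=1)
s=S();T=Tw(s);j=T[:3,:3]@[-127,-8.6,1.7]
pre=np.array([620,19.5,57])-75*(-T[:3,0])-j
print(pre);plan(pre,0,10);plan(pre+[0,0,60],0,10)
```

```text
t 14.5 pos [ 477.5 -240.6  152.9] rot [ -90.    -0.  -100.7] w 56.6 F [-0.9  0.4 -1.2] q [-28.   17.4 100.3  -0.   62.3 -17.2]
[ 580.7 -178.6   48.4]
tool shift total [-80.1 104.5  89.8] per row(10) [-8.  10.4  9. ] x yaw now -100.75
tool shift total [-80.1  44.5  89.8] per row(10) [-8.   4.5  9. ] x yaw now -100.75
```

```bash
python3 -m handwheel '[[0.62,[-5,0,5],[0,0,0]],[0.62,[-9,4,10],[0,0,0]],[0.62,[-11,6,13],[0,0,0]],[0.62,[-11,12,13],[0,0,0]],[0.62,[-11,14,13],[0,0,0]],[0.62,[-11,14,12],[0,0,0]],[0.62,[-10,14,11],[0,0,0]],[0.62,[-8,12,8],[0,0,0]],[0.62,[-4,8,5],[0,0,0]],[0.62,[0,0,0],[0,0,0]]]' 20
python3 - <<'E'
from h import *
s=S()
for n in('side','scene'):
    im=env.grab_frame(n)
    cv2.imwrite(f'pics/l_{n}.png',cv2.resize((im[120:240,190:330] if n=='side' else im[140:240,180:310])[:,:,::-1],None,fx=5.5,fy=5.5,interpolation=cv2.INTER_CUBIC))
E
```

```text
time_s: 15.33
ee_pos: [581.1, -177.3, 66.7]
ee_rot: [-90.2, 0.0, -100.6]
force: [0.5, 0.3, -1.7]
gripper_width: 56.3
t 15.33 pos [ 581.1 -177.3   66.7] rot [ -90.2    0.  -100.6] w 56.3 F [ 0.5  0.3 -1.7] q [-18.1  28.3  96.5   0.   55.3  -7.4]
```

View pics/l_scene.png

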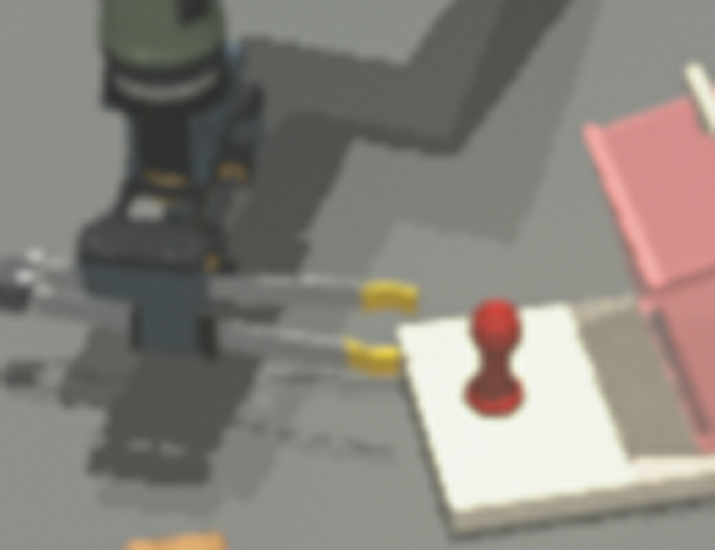

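View pics/l_side.png

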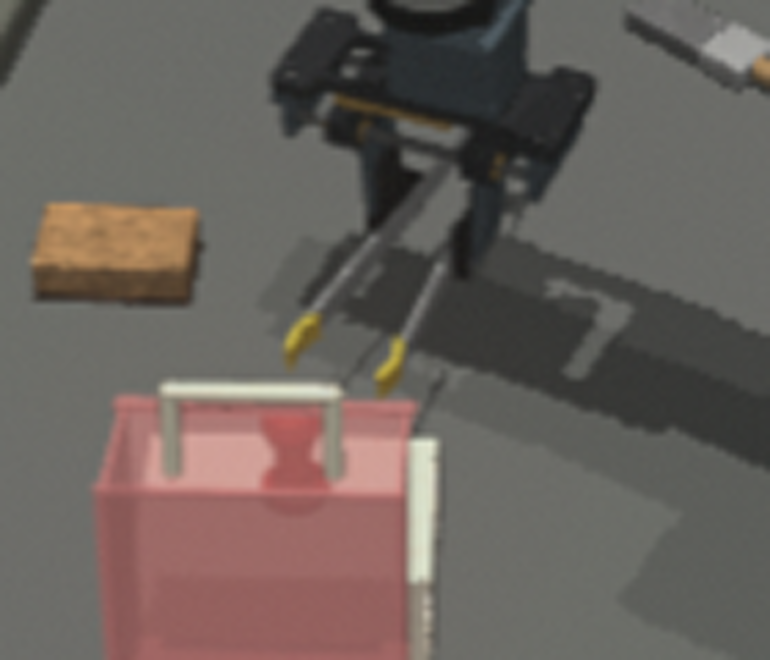

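Run:
```python
from h import *
np.set_printoptions(suppress=True,precision=1)
C={n:cam(n) for n in('scene','side')}
ps=lambda p:np.array(p)/5.5+[180,140]
pd=lambda p:np.array(p)/5.5+[190,120]
J=[tri([ray('scene',ps(a),C['scene']),ray('side',pd(b),C['side'])]) for a,b in(((390,297),(391,367)),((373,357),(303,340)))]
T=Tw();m=np.mean(J,0);print(J,m,'in tool',T[:3,:3].T@(m-T[:3,3]))
f=[]
for z,a,b in((34,(495,397),(296,489)),(57,(494,360),(295,455)),(88,(496,323),(290,427))):
    print(z,onplane('scene',ps(a),z,C['scene']),onplane('side',pd(b),z,C['side']),tri([ray('scene',ps(a),C['scene']),ray('side',pd(b),C['side'])]))
for p in((620,19.5,57),):
    print('finial in tool',T[:3,:3].T@(np.array(p)-T[:3,3]))
```

```text
[array([578.1, -46.7,  77.4]), array([633.5, -58.1,  76.5])] [605.8 -52.4  76.9] in tool [-128.7   -8.2    1.2]
34 [624.5  17.7  34. ] [619.7  19.6  34. ] [620.7  17.6  31. ]
57 [615.6  17.1  57. ] [620.5  14.7  57. ] [619.5  17.1  60.2]
88 [616.3  17.8  88. ] [620.   22.6  88. ] [619.1  19.5  88. ]
finial in tool [-202.    11.7    1.8]
```

```bash
python3 -m handwheel '[[0.62,[0,5,0],[0,0,0]],[0.62,[0,7,0],[0,0,0]],[0.62,[0,6,0],[0,0,0]],[0.62,[-4,0,0],[0,0,0]],[0.62,[-7,0,0],[0,0,0]],[0.62,[-8,0,0],[0,0,0]],[0.62,[-8,0,0],[0,0,0]],[0.62,[-6,0,0],[0,0,0]],[0.62,[-3,0,0],[0,0,0]],[0.62,[0,0,0],[0,0,0]]]' 20
python3 - <<'E'
from h import *
s=S();T=Tw(s);print('finial in tool',T[:3,:3].T@(np.array([620,18.5,57])-T[:3,3]))
for n in('side','scene'):
    im=env.grab_frame(n)
    cv2.imwrite(f'pics/m_{n}.png',cv2.resize((im[150:230,200:320] if n=='side' else im[165:235,200:310])[:,:,::-1],None,fx=6.5,fy=6.5,interpolation=cv2.INTER_CUBIC))
E
```

```text
time_s: 16.27
ee_pos: [587.8, -142.3, 51.2]
ee_rot: [-90.0, -0.0, -100.6]
force: [0.4, -0.0, -1.4]
gripper_width: 56.4
t 16.27 pos [ 587.8 -142.3   51.2] rot [ -90.    -0.  -100.6] w 56.4 F [ 0.4 -0.  -1.4] q [-14.7  29.   98.   -0.   53.   -4.1]
finial in tool [-164.01003266   -5.85414683    1.91588565]
```

View pics/m_scene.png

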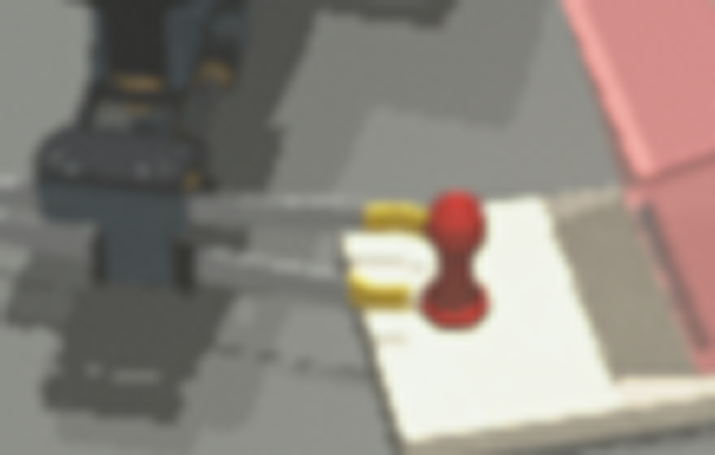

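View pics/m_side.png

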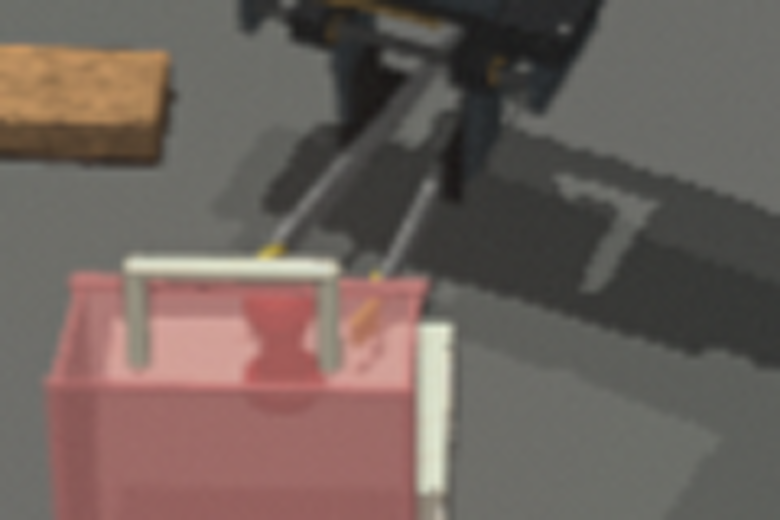

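```bash
python3 -m handwheel '[[0.62,[-3,1,0],[0,0,0]],[0.62,[-5,1,0],[0,0,0]],[0.62,[-6,0,0],[0,0,0]],[0.62,[-6,0,0],[0,0,0]],[0.62,[-6,0,0],[0,0,0]],[0.62,[-5,0,0],[0,0,0]],[0.62,[-3,0,0],[0,0,0]],[0.62,[-2,0,0],[0,0,0]],[0.62,[0,0,0],[0,0,0]],[0.62,[0,0,0],[0,0,0]]]' 20
python3 - <<'E'
from h import *
s=S();T=Tw(s);print('finial in tool',T[:3,:3].T@(np.array([620,18.5,57])-T[:3,3]))
for n in('side','scene'):
    im=env.grab_frame(n)
    cv2.imwrite(f'pics/n_{n}.png',cv2.resize((im[150:230,200:320] if n=='side' else im[165:235,200:310])[:,:,::-1],None,fx=6.5,fy=6.5,interpolation=cv2.INTER_CUBIC))
E
```

```text
time_s: 17.2
ee_pos: [594.2, -108.0, 49.0]
ee_rot: [-90.0, -0.0, -100.7]
force: [-1.0, -0.7, -1.1]
gripper_width: 56.2
t 17.2 pos [ 594.2 -108.    49. ] rot [ -90.    -0.  -100.7] w 56.2 F [-1.  -0.7 -1.1] q [-11.4  29.1  98.3  -0.   52.7  -0.7]
finial in tool [-129.06608338   -8.07254775    1.81130342]
```

View pics/n_scene.png

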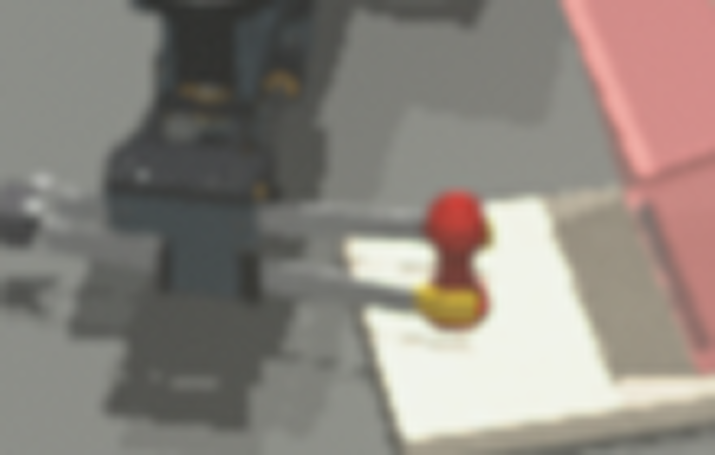

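View pics/n_side.png

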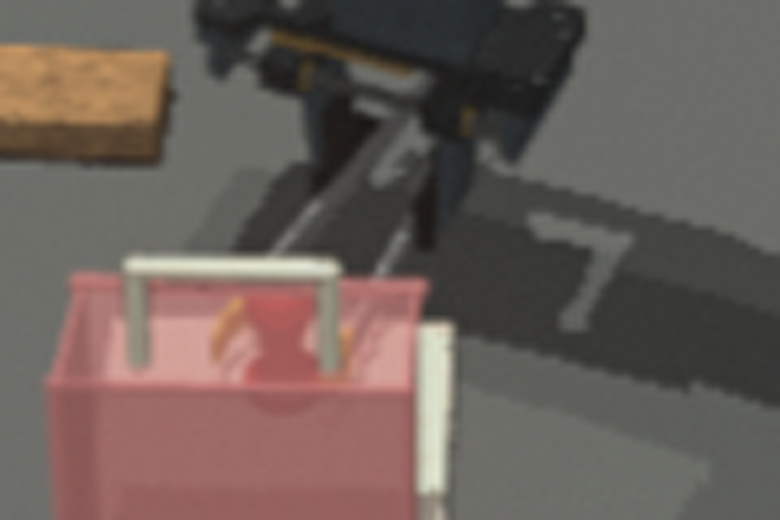

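```bash
python3 -m handwheel '[[0.59,[0,0,0],[0,0,0]],[0.57,[0,0,0],[0,0,0]],[0.55,[0,0,0],[0,0,0]],[0.53,[0,0,0],[0,0,0]],[0.51,[0,0,0],[0,0,0]],[0.49,[0,0,0],[0,0,0]],[0.48,[0,0,0],[0,0,0]],[0.47,[0,0,0],[0,0,0]],[0.46,[0,0,0],[0,0,0]],[0.45,[0,0,0],[0,0,0]]]' 35
python3 -m handwheel '[[0.44,[0,0,0],[0,0,0]],[0.43,[0,0,0],[0,0,0]],[0.42,[0,0,0],[0,0,0]],[0.4,[0,0,0],[0,0,0]],[0.35,[0,0,0],[0,0,0]],[0.3,[0,0,0],[0,0,0]],[0.3,[0,0,0],[0,0,0]],[0.3,[0,0,0],[0,0,0]],[0.3,[0,0,0],[0,0,0]],[0.3,[0,0,0],[0,0,0]]]' 35
python3 - <<'E'
from h import *
s=S()
for n in('side','scene'):
    im=env.grab_frame(n)
    cv2.imwrite(f'pics/o_{n}.png',cv2.resize((im[150:230,200:320] if n=='side' else im[165:235,200:310])[:,:,::-1],None,fx=6.5,fy=6.5,interpolation=cv2.INTER_CUBIC))
E
```

```text
time_s: 18.13
ee_pos: [594.1, -108.0, 48.9]
ee_rot: [-90.0, -0.0, -100.7]
force: [-0.7, 0.1, -2.0]
gripper_width: 41.9
time_s: 18.97
ee_pos: [594.2, -108.0, 48.9]
ee_rot: [-90.0, -0.0, -100.7]
force: [0.1, 0.5, -1.8]
gripper_width: 40.9
t 18.97 pos [ 594.2 -108.    48.9] rot [ -90.    -0.  -100.7] w 40.9 F [ 0.1  0.5 -1.8] q [-11.4  29.1  98.3  -0.   52.7  -0.7]
```

View pics/o_scene.png

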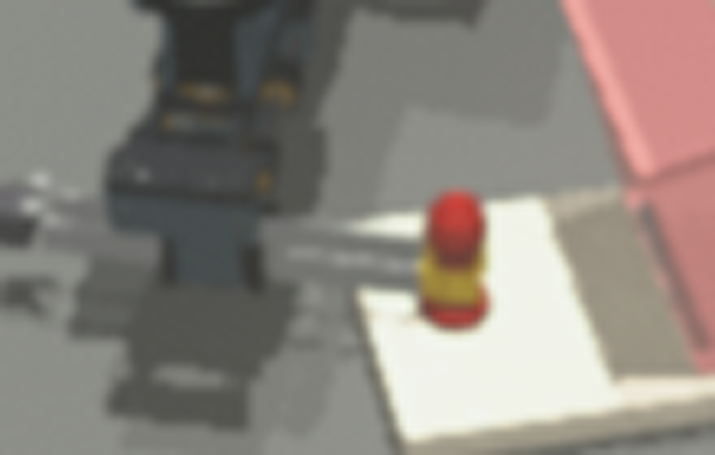

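View pics/o_side.png

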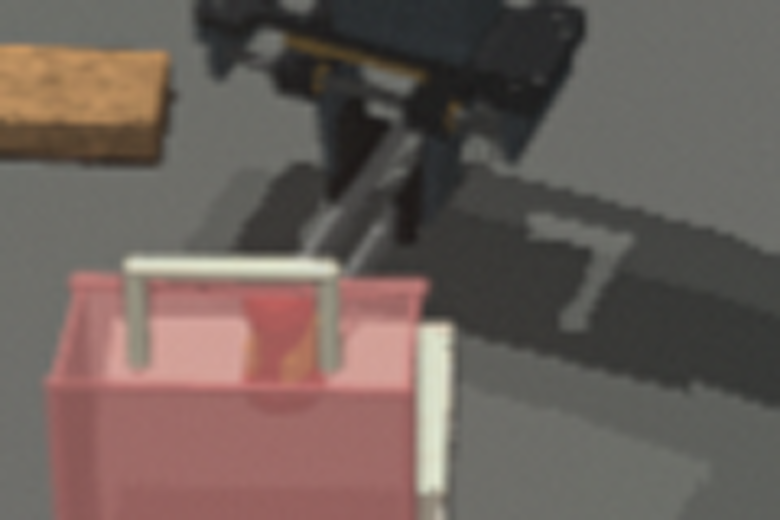

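```bash
python3 -m handwheel '[[0.3,[0,0,0],[0,0,0]],[0.3,[0,0,0],[0,0,0]],[0.3,[0,-1,0],[0,0,0]],[0.3,[0,-2,0],[0,0,0]],[0.3,[0,-3,0],[0,0,0]],[0.3,[0,-5,0],[0,0,0]],[0.3,[0,-6,0],[0,0,0]],[0.3,[0,-7,0],[0,0,0]],[0.3,[0,-7,0],[0,0,0]],[0.3,[0,-7,0],[0,0,0]]]' 38
python3 -m handwheel '[[0.3,[0,-8,0],[0,0,0]],[0.3,[0,-8,0],[0,0,0]],[0.3,[0,-8,0],[0,0,0]],[0.3,[0,-8,0],[0,0,0]],[0.3,[0,-8,0],[0,0,0]],[0.3,[0,-8,0],[0,0,0]],[0.3,[0,-7,0],[0,0,0]],[0.3,[0,-5,0],[0,0,0]],[0.3,[0,-3,0],[0,0,0]],[0.3,[0,-1,0],[0,0,0]]]' 38
python3 -m handwheel '[[0.3,[0,0,0],[0,0,0]],[0.3,[0,0,0],[0,0,0]],[0.3,[0,0,0],[0,0,0]],[0.3,[0,0,0],[0,0,0]],[0.3,[0,0,0],[0,0,0]],[0.3,[0,0,0],[0,0,0]],[0.3,[0,0,0],[0,0,0]],[0.3,[0,0,0],[0,0,0]],[0.3,[0,0,0],[0,0,0]],[0.3,[0,0,0],[0,0,0]]]' 38
python3 - <<'E'
from h import *
s=S()
for n in('side','scene'):
    im=env.grab_frame(n)
    cv2.imwrite(f'pics/p_{n}.png',cv2.resize((im[130:240,190:320] if n=='side' else im[130:235,200:330])[:,:,::-1],None,fx=5.4,fy=5.4,interpolation=cv2.INTER_CUBIC))
E
```

```text
time_s: 19.9
ee_pos: [594.4, -108.0, 88.0]
ee_rot: [-90.0, -0.0, -100.7]
force: [0.5, 0.8, -2.1]
gripper_width: 41.0
time_s: 20.73
ee_pos: [594.4, -108.1, 151.6]
ee_rot: [-90.0, -0.0, -100.7]
force: [-0.4, -0.0, -2.1]
gripper_width: 41.1
time_s: 21.57
ee_pos: [594.2, -108.0, 151.0]
ee_rot: [-90.0, -0.0, -100.7]
force: [1.1, 0.3, -1.8]
gripper_width: 40.7
t 21.57 pos [ 594.2 -108.   151. ] rot [ -90.    -0.  -100.7] w 40.7 F [ 1.1  0.3 -1.8] q [-11.4  23.4  91.2  -0.   65.4  -0.7]
```

View pics/p_scene.png

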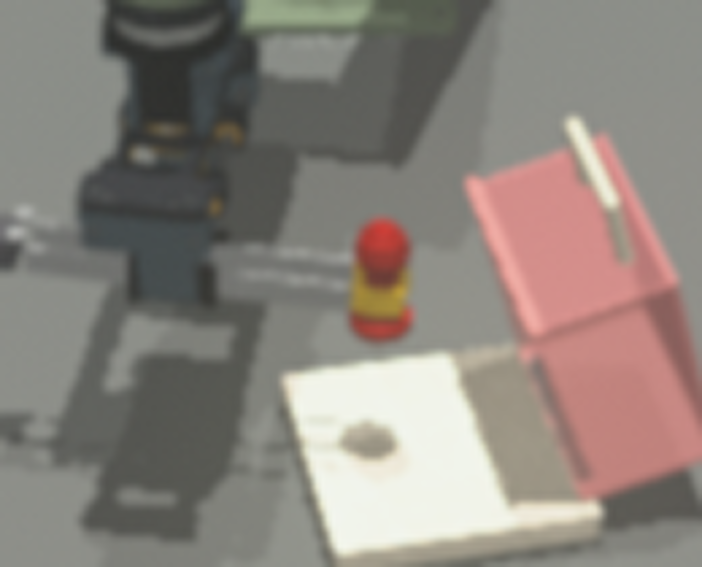

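View pics/p_side.png

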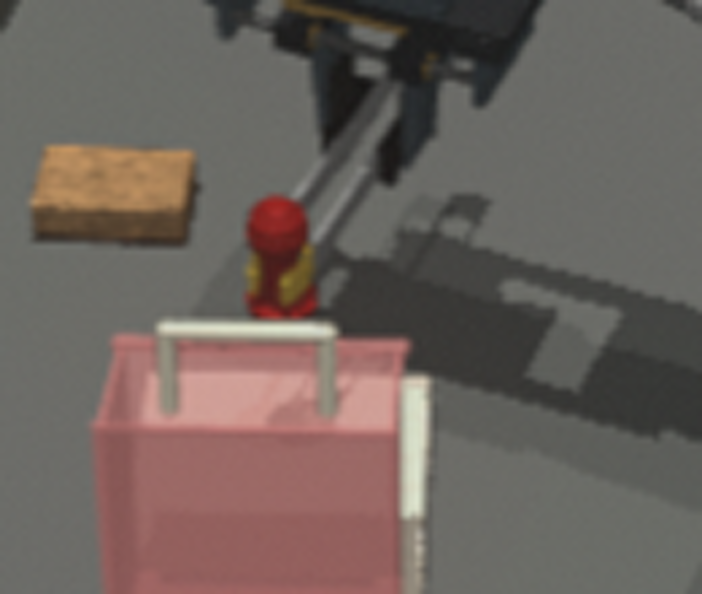

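Run:
```python
from h import *
p=tri([ray('scene',np.array((592.5,163))/5.4+[200,130]),ray('side',np.array((246,328))/5.4+[190,130])])
d=p-[602.4,131,30];y=-.187*d[0]+.982*d[1];print(p,'open deg',np.degrees(np.arctan2(d[2],-y))-19.75)
S();print(env.job_done())
```

```text
[602.54057369 142.4713328  238.5751132 ] open deg 73.33426083938483
t 21.67 pos [ 594.2 -108.   151. ] rot [ -90.    -0.  -100.7] w 41.1 F [ 0.7  0.3 -1.8] q [-11.4  23.4  91.2  -0.   65.4  -0.7]
the job is handed in; nothing more can be done
None
```

I raised the dust cover by its handle and let go of it. Then I picked up the tongs, closed them on the finial's neck and lifted it straight up. I handed the job in at about 22 s of the 61 s, with the finial still held up in the squeezed tongs. No verdict came back.

Last checks before handing in:
- **Cover:** it stands at about 73° (worked out from both fixed cameras), and it has not visibly moved since I let go.
- **Finial:** it hangs upright in the tongs. The arm rose 102 mm, which puts its underside at about 130 mm above the surface, clear of the stand and well away from the cover.
- **Grip:** the fingers are 41 mm apart at a set 38 N; about 40 mm is expected with the jaws closed on the neck. Nothing slipped during the lift or the hold after it.
- **Bystanders:** the sanding block looks unmoved. The jar and brush were outside the last close-up pictures, so I did not check them again, but the arm never went near them after the start.

No check failed. The two cameras placed the finial up to about 10 mm apart, but the jaws still closed squarely on the neck.

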